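Find the stamped crate and push it to the dispatch fence

TASK

Two identical little wooden crates stand on the bench, and one has a round stamp burnt into its underside. With the fingertips, tip both crates over away from the robot so that they lie on their far sides and show their undersides to you; then push the stamped one, lying as it is, along the bench until its open mouth rests squarely against the long batten at the back (the dispatch fence). Leave the plain crate lying well short of the fence, never lift or carry either crate, and do not disturb the three loose things standing by.

Things in the scene. Friction and masses are not known exactly. Their poses are not given: they have to be found in the camera images.
- stamped_crate: Open-topped crate of plain light-brown wooden boards, 65 mm deep (its x), 120 mm wide (its y), 135 mm tall (its z), 0.26 to 0.46 kg, empty; at the start upright, a wide face towards the robot, turned up to 12 degrees. Origin: centre of its underside; z towards the open mouth, x away from the robot. Seen from above both crates are the same and either may be on the left; only this one has the stamp.
- stamped_crate_base (a point): Middle of the stamped crate's underside: the floor board with the burnt dark stamp, a 50 mm ring with a cross in it. Two runners, 5 mm thick and 10 mm wide, stand out from the board along its two ends (along x), leaving 100 mm of bare board between them. Once tipped, this side faces the robot, 65 mm high and 120 mm wide.
- stamped_crate_mouth (a point): Centre of the open mouth of the stamped crate, in the plane of its rim, 135 mm from its underside.
- stamped_crate_centre (a point): Centre of the stamped crate, 67.5 mm from underside and rim. Pushed away from the robot near its top edge (120 mm up) the crate tips about its far lower edge, sliding little, and falls on by itself from about 30 degrees; it then lies 65 mm high.
- plain_crate: The other crate: same size, wood, build and behaviour, with a bare underside. Origin and axes as for the stamped crate.
- plain_crate_mouth (a point): Centre of the open mouth of the plain crate, in the plane of its rim, 135 mm from its underside.
- plain_crate_centre (a point): Centre of the plain crate (67.5 mm from underside and rim).
- fence: The dispatch fence: a fixed, darker hardwood batten across the back of the bench, 660 mm long (its y), 20 mm thick, 22 mm high, with four screw heads on top. Origin on the bench at the middle of its front face (the face towards the robot); its x points away from the robot, square to that face. A fixed 3 mm sheet of card lies under its left and middle part, from x 0.64 on and y -0.09 leftwards; crates slide onto it.
- spur_drive: Bystander: dark steel spur drive, 34 mm across, 85 mm tall, loose, standing about midway between the crates and a little behind them. Origin at the centre of its foot.
- alu_adapter: Bystander: turned aluminium adapter, 64 mm across, 39 mm tall, loose, to the left of the crates. Origin at the centre of its foot.
- offcut_block: Bystander: pale maple offcut, 40x50x26 mm, loose, to the right of the crates. Origin at the centre of its underside.

How it is judged:
By the outcome, as a careful person would: the job done as asked, in the order asked, and still so for the second after the job is handed in, with the robot touching nothing.
It also fails if it takes over 58 s, if anything falls off the work surface, if the arm or the gripper's body presses on something with over 40 N, if the wrist force passes 120 N, or if a joint passes its speed limit or range.

ROBOT

A 6-joint arm with a two-finger parallel gripper is mounted at the origin on a cart in front of the work surface, level with it; the furniture and walls round the work are solid. World frame = base frame: x ahead of the robot, y to its left, z up, the work surface at z = 0. Lengths are in mm, angles in rad, forces in N, time in s.
With the tool pointing down it reaches from about 250 to 775 mm from the base axis. Payload 4 kg.
Tool frame: the origin (TCP) lies between the finger pads; the fingertips stand 17 mm ahead of it and the grasp point (between the pads) lies 2 mm behind it; z points along the fingers, y is the direction in which the jaws open and shut (so a half turn about z gives the same grasp; the last joint's range is limited). The gripper opens to 85 mm and grips with 20 to 120 N. Pads are 22 mm wide; open, the fingers measure 114 mm over their backs; the gripper's body (76 mm by 85 mm) begins 54 mm behind the grasp point. The pads swing forward as they close: fully open they stand 13 mm farther back than shut.
Start: joints at [-1.272, 0.087, 1.371, -0, 1.684, -0.103], TCP at [215.09, -506.214, 248.341] pointing down, gripper open.
Joint ranges: [-3.1, 3.1], [-0.76, 2.03], [0.27, 2.55], [-1.08, 4.22], [0.17, 2.65], [-2.57, 2.57]. Speed limits (rad/s): [2.79, 2.79, 3.14, 3.14, 3.14, 3.14].

INTERFACE

Orientations are given as a unit quaternion [x, y, z, w].
In Python, from cell import bot gives the robot as it stands. The module is installed in compiled form; this text tells all that it offers. Calls block until the motion is done:
- bot.goto(position, orientation): joint-space move of the TCP to a pose.
- bot.movel(position, rot=None, max_speed=150, max_force=None): straight line of the TCP; rot=None keeps the orientation; max_speed is the mean speed in mm/s. With max_force (N) it stops when the force on the tool has changed by that much, and returns True; else False.
- bot.goto_joints(angles): joint-space move.
- bot.open_gripper() and bot.grasp(force=None): open the fingers fully, or close them until they stop; force is the grip in N (None keeps the last).
- bot.wait(seconds).
- bot.solve_ik(position, orientation): joint angles nearest the present ones, or None.
- bot.get_obs(): the state.
- bot.read_camera(name): name is "scene" or "side" or "wrist"; returns a dict with "img" (480x640x3 uint8, red, green, blue), "K" (3x3 intrinsics, pixels), "dist_coeffs" ([k1, k2, p1, p2, k3] as OpenCV has them; the pictures are not rectified), "extrinsics" (4x4, takes a point from camera to world coordinates); the wrist camera has in their place "hand_eye" (4x4, takes a point from camera to tool coordinates, whose origin is the TCP and whose axes are the flange's). Camera axes: x right, y down, z forward; pixel columns grow to the right and rows downward; lengths in mm; the calibration is good to about 2 mm. A picture is of the moment at which its call begins: read the wrist's pose just before it. There is no depth.
A pose or a line that the arm cannot do raises bot.Unreachable and nothing moves.
- bot.hand_in(): hands the job in, once; it reports no verdict.
The state is a dict: "time_s": time; "joint_pos": joint angles; "joint_vel": joint speeds; "effort": joint torques, N m; "ee_pos": TCP position; "eef_rot": TCP orientation; "wrist_force": force on the tool from outside, world axes, zero at the start; "ft_torque": the same for the moment, N m; "width": finger opening in mm.
Only numpy, scipy, OpenCV 4.12 (cv2) and the standard library are available. Lean on these libraries where they do the work, as an engineer would, in place of code of your own. Each camera call takes 0.05 s, during which the arm holds its last target.

## Working session

There is one attempt and no reset: what is moved stays moved. The work goes in short steps, each a Python script; the robot and the scene stay as the last script left them, time stands still between calls to the robot, and variables do not carry over. Pictures are saved under pics/ and viewed, and the job is handed in when it is done.

```bash
mkdir -p pics; python3 - <<'E'
from cell import bot
import cv2,numpy as np
np.set_printoptions(precision=3,suppress=True)
print(bot.get_obs())
for n in ["scene","side","wrist"]:
    r=bot.read_camera(n); cv2.imwrite(f"pics/{n}0.png",r["img"][:,:,::-1])
    print(n,r["K"],r["dist_coeffs"],r.get("extrinsics",r.get("hand_eye")))
E
```

```text
{'time_s': 0.0, 'joint_pos': array([-1.272,  0.088,  1.372, -0.   ,  1.684, -0.103]), 'joint_vel': array([-0.   ,  0.001, -0.001, -0.001, -0.   , -0.001]), 'effort': array([  0.   , -35.186, -31.327,  -0.   ,   0.011,  -0.   ]), 'ee_pos': array([ 214.921, -505.751,  247.122]), 'eef_rot': array([ 0.98 ,  0.2  , -0.   , -0.001]), 'wrist_force': array([ 0.175,  0.164, -0.15 ]), 'ft_torque': array([-0.026, -0.013,  0.055]), 'width': 85.55420498017206}
scene [[560.826   0.    317.03 ]
 [  0.    560.826 240.47 ]
 [  0.      0.      1.   ]] [-0.07  0.    0.    0.    0.  ] [[   0.801   -0.266    0.536 -102.16 ]
 [  -0.598   -0.371    0.71  -936.592]
 [   0.01    -0.89    -0.457  734.282]
 [   0.       0.       0.       1.   ]]
side [[556.238   0.    310.061]
 [  0.    556.238 233.132]
 [  0.      0.      1.   ]] [-0.071  0.     0.     0.     0.   ] [[  -0.99    -0.092    0.11   456.577]
 [  -0.143    0.613   -0.777 1210.763]
 [   0.004   -0.785   -0.619 1060.957]
 [   0.       0.       0.       1.   ]]
wrist [[395.922   0.    312.51 ]
 [  0.    395.922 236.177]
 [  0.      0.      1.   ]] [-0.048  0.     0.     0.     0.   ] [[   0.      -0.948   -0.32    82.741]
 [   1.      -0.       0.001    0.14 ]
 [  -0.001   -0.32     0.948 -125.114]
 [   0.       0.       0.       1.   ]]
```

View pics/scene0.png

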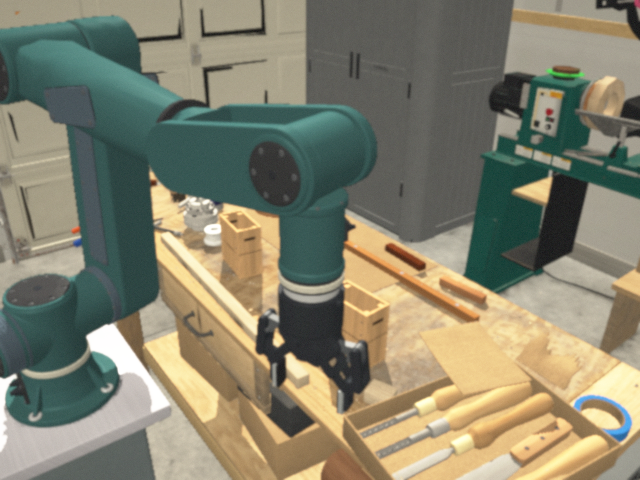

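View pics/side0.png

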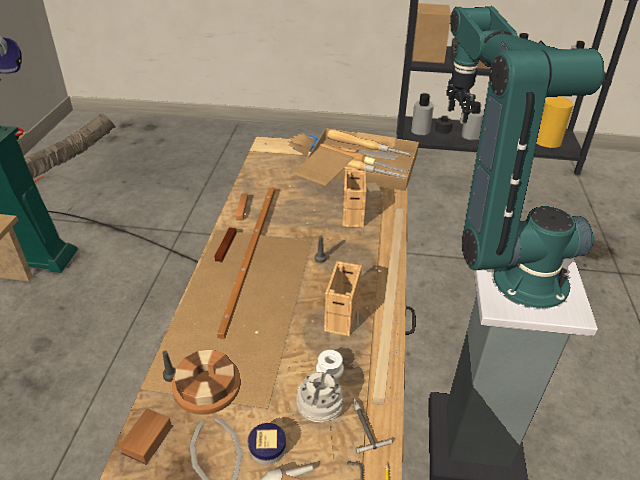

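```bash
cat > h.py <<'E'
import cv2,numpy as np
from cell import bot
from scipy.spatial.transform import Rotation as R
np.set_printoptions(precision=3,suppress=True)
def cam(n):
    o=bot.get_obs(); r=bot.read_camera(n)
    if n=="wrist":
        T=np.eye(4);T[:3,:3]=R.from_quat(o["eef_rot"]).as_matrix();T[:3,3]=o["ee_pos"]
        r["T"]=T@np.array(r["hand_eye"])
    else: r["T"]=np.array(r["extrinsics"])
    return r
def pl(r,uv,z):
    uv=np.array(uv,float).reshape(-1,1,2)
    p=cv2.undistortPoints(uv,np.array(r["K"]),np.array(r["dist_coeffs"])).reshape(-1,2)
    d=np.c_[p,np.ones(len(p))]@r["T"][:3,:3].T; o=r["T"][:3,3]
    return o+d*((z-o[2])/d[:,2])[:,None]
def proj(r,P):
    Ti=np.linalg.inv(r["T"]); 
    return cv2.projectPoints(np.array(P,float).reshape(-1,1,3),cv2.Rodrigues(Ti[:3,:3])[0],Ti[:3,3],np.array(r["K"]),np.array(r["dist_coeffs"]))[0].reshape(-1,2)
def down(yaw=0): # tool down, tool x axis at yaw in world
    c,s=np.cos(yaw),np.sin(yaw)
    return R.from_matrix(np.array([[c,s,0],[s,-c,0],[0,0,-1]])).as_quat()
def save(n,img,box=None,k=1):
    if box: img=img[box[1]:box[3],box[0]:box[2]]
    cv2.imwrite(f"pics/{n}.png",cv2.resize(img,None,fx=k,fy=k,interpolation=cv2.INTER_CUBIC)[:,:,::-1])
import pickle
E
python3 - <<'E'
from h import *
r=cam("side"); save("side_c",r["img"],(190,130,430,430),2.0)
for yaw in (0,np.pi,):
  for p in [(300,0,450),(350,0,450),(300,0,500),(250,0,450)]:
    print(yaw,p,bot.solve_ik(p,down(yaw)))
E
```

```text
0 (300, 0, 450) [-0.19  -0.406  1.39  -0.     2.157  1.381]
0 (350, 0, 450) [-0.162 -0.301  1.319 -0.     2.123  1.408]
0 (300, 0, 500) [-0.19  -0.359  1.253 -0.     2.248  1.381]
0 (250, 0, 450) [-0.228 -0.511  1.451 -0.     2.202  1.342]
3.141592653589793 (300, 0, 450) [-0.19  -0.406  1.39  -0.     2.157 -1.761]
3.141592653589793 (350, 0, 450) [-0.162 -0.301  1.319 -0.     2.123 -1.733]
3.141592653589793 (300, 0, 500) [-0.19  -0.359  1.253 -0.     2.248 -1.761]
3.141592653589793 (250, 0, 450) [-0.228 -0.511  1.451 -0.     2.202 -1.799]
```

View pics/side_c.png

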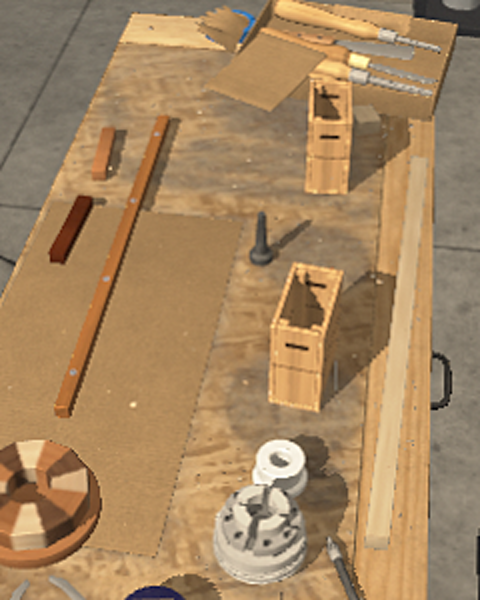

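```bash
python3 - <<'E'
from h import *
bot.goto((320,20,480),down(np.pi)); o=bot.get_obs(); print(o["time_s"],o["ee_pos"])
r=cam("wrist"); save("w1",r["img"]); pickle.dump(r,open("w1.pkl","wb"))
r=cam("scene"); save("s1",r["img"]); pickle.dump(r,open("s1.pkl","wb"))
r=cam("side"); save("sd1",r["img"]); pickle.dump(r,open("sd1.pkl","wb"))
E
```

```text
2.3 [320.299  19.648 479.415]
```

View pics/w1.png

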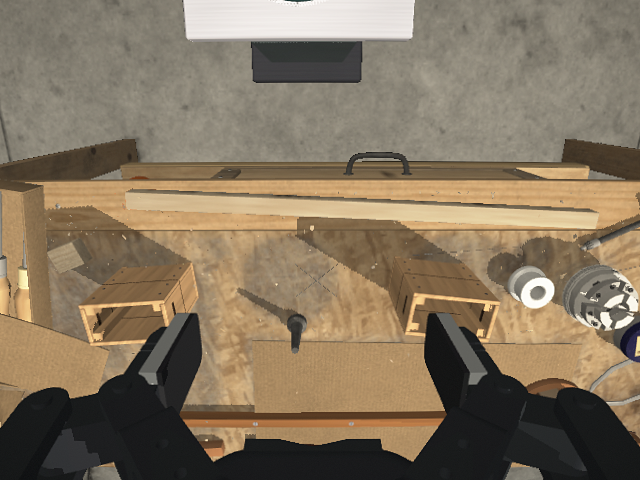

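View pics/s1.png

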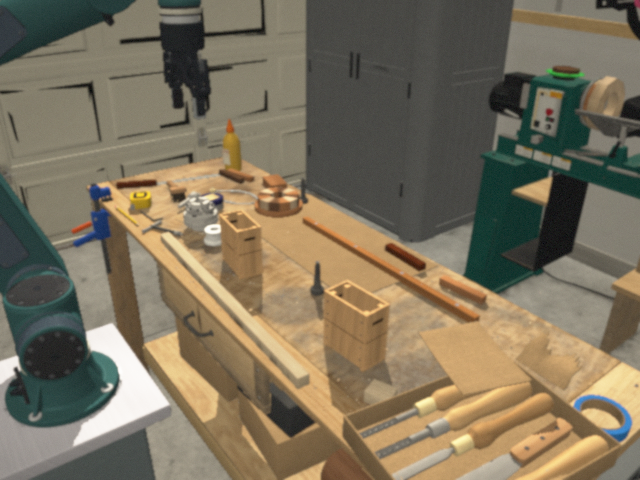

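```bash
python3 - <<'E'
from h import *
r=pickle.load(open("w1.pkl","rb"))
a=cv2.resize(r["img"][250:360,40:220],None,fx=4,fy=4,interpolation=cv2.INTER_CUBIC)
cv2.imwrite("pics/wa.png",a[:,:,::-1])
a=cv2.resize(r["img"][240:355,375:565],None,fx=4,fy=4,interpolation=cv2.INTER_CUBIC)
cv2.imwrite("pics/wb.png",a[:,:,::-1])
r=pickle.load(open("s1.pkl","rb"))
a=cv2.resize(r["img"][200:330,280:490],None,fx=3.8,fy=3.8,interpolation=cv2.INTER_CUBIC)
cv2.imwrite("pics/sa.png",a[:,:,::-1])
E
```

```text
(no output)
```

View pics/wa.png

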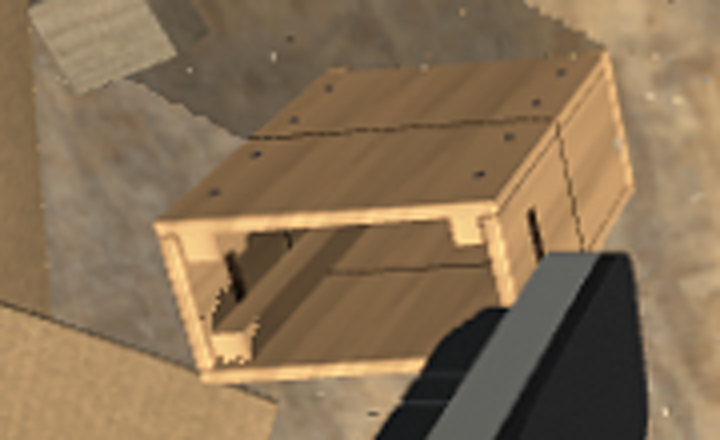

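View pics/wb.png

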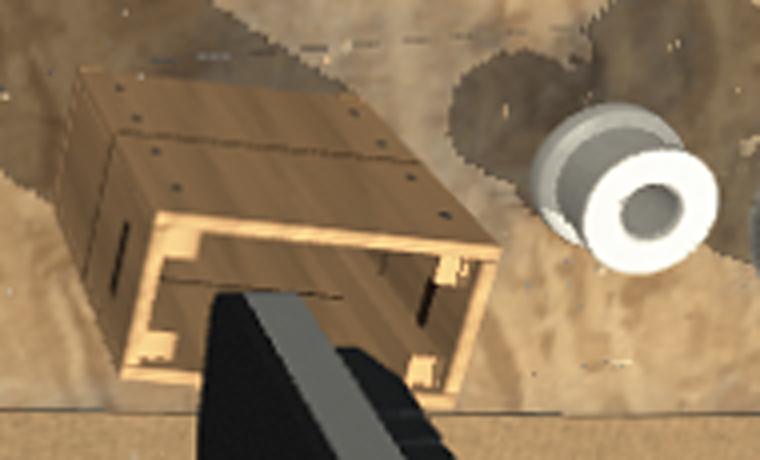

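View pics/sa.png

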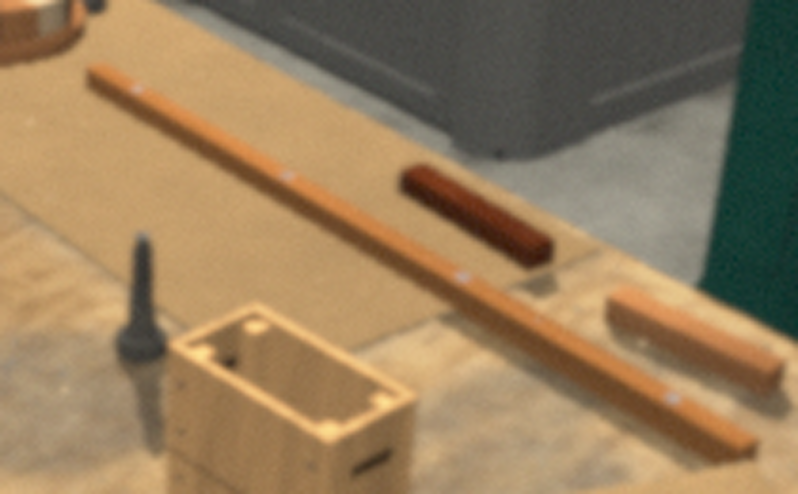

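```bash
python3 - <<'E'
from h import *
w=pickle.load(open("w1.pkl","rb"));s=pickle.load(open("s1.pkl","rb"));sd=pickle.load(open("sd1.pkl","rb"))
A=pl(w,[(78.75,305.5),(164.25,300.75),(91.75,345)],135);B=pl(w,[(414.25,293),(499.75,301.75),(405.5,334.25),(488.75,341.25)],135)
for n,X in(("A",A),("B",B)):
    print(n,X[:,:2].round(1)); d=X[1]-X[0]; print(np.linalg.norm(d),np.degrees(np.arctan2(-d[0],d[1])), np.linalg.norm(X[2]-X[0]))
sc=pl(s,np.array([(672,398),(462,276),(287,176),(138,90)])/3.8+(280,200),22);print("fence scene screws",sc[:,:2])
p=np.polyfit(sc[:,1],sc[:,0],1);print(p)
print("side screws",pl(sd,np.array([(158,131),(133,201),(106,279),(73,372)])/2+(190,130),22)[:,:2])
print("wrist screws",pl(w,[(255,424),(351,424)],22)[:,:2])
print("fence front-bot wrist",pl(w,[(220,411),(400,411)],3)[:,:2])
print("spur foot",pl(w,[(297,317)],0), "side",pl(sd,[(190+261/2,130+260/2)],0))
print("block",pl(w,[(40+35/4,250+0),(40+110/4,250),(40+180/4,250+50/4),(40+80/4,250+92/4)],26)[:,:2])
print("adapter",pl(w,[(375+652/4,240+212/4)],39)[:,:2])
print("box edge",pl(w,[(48,230),(48,318)],60)[:,:2])
print("front batten",pl(w,[(125,200),(597,220)],20)[:,:2])
E
```

```text
A [[ 496.4 -298.4]
 [ 488.2 -178.9]
 [ 559.1 -292.3]]
119.71293662376038 3.9049276986239327 63.015829980942044
B [[476.8 154. ]
 [490.7 271.2]
 [539.9 147.3]
 [552.5 265.5]]
118.07726602424566 -6.765315329364773 63.497034410849096
fence scene screws [[ 801.856 -274.267]
 [ 801.122  -94.314]
 [ 798.818   82.137]
 [ 797.507  259.69 ]]
[ -0.009 799.768]
side screws [[ 804.55  -271.635]
 [ 804.372  -81.964]
 [ 803.136   96.349]
 [ 803.059  274.759]]
wrist screws [[808.202 -89.075]
 [808.158  91.299]]
fence front-bot wrist [[ 795.388 -158.156]
 [ 795.69   186.542]]
spur foot [[591.216  -7.668   0.   ]] side [[597.671  -0.719   0.   ]]
block [[ 457.039 -402.123]
 [ 456.999 -370.859]
 [ 478.429 -346.076]
 [ 497.058 -391.917]]
adapter [[527.163 383.572]]
box edge [[ 412.569 -371.525]
 [ 560.855 -405.259]]
front batten [[ 377.477 -267.277]
 [ 409.807  468.771]]
```

```bash
cat >> h.py <<'E'
def tip(mid,yawdeg,zt=117,push=72):
    y=np.radians(yawdeg); a=np.array([np.cos(y),np.sin(y)]); q=down(np.pi+y)
    s=np.array(mid)-a*(11+30); e=np.array(mid)+a*(push-11)
    bot.goto((*s,220),q)
    bot.movel((*s,zt),max_speed=200)
    bot.movel((*e,zt),max_speed=90)
    print("end",bot.get_obs()["wrist_force"],bot.get_obs()["ee_pos"])
    bot.movel((*(e-a*20),230),max_speed=200)
E
python3 - <<'E'
from h import *
# check reach first
print(bot.solve_ik((451,-241,117),down(np.pi+.07)))
tip((492.3,-238.6),3.9)
print(bot.get_obs()["time_s"])
r=cam("scene");save("s2",r["img"]);r=cam("side");save("sd2",r["img"])
r=cam("wrist");save("w2",r["img"])
E
```

```text
[-0.602  0.066  1.658 -0.     1.418 -2.242]
end [-0.972  0.524 -0.033] [ 552.743 -234.502  116.986]
6.5833
```

View pics/sd2.png

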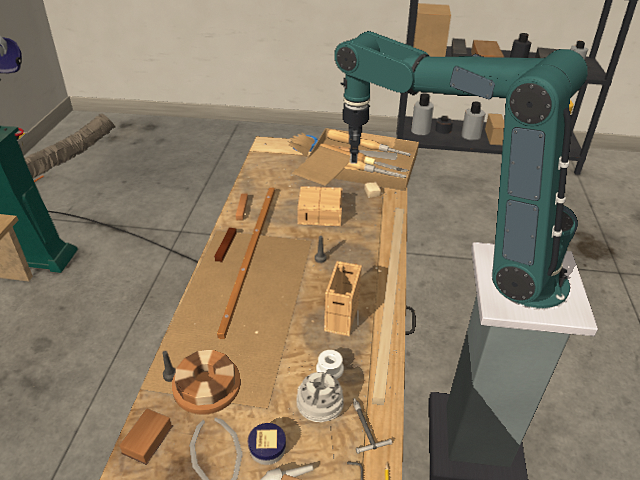

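View pics/w2.png

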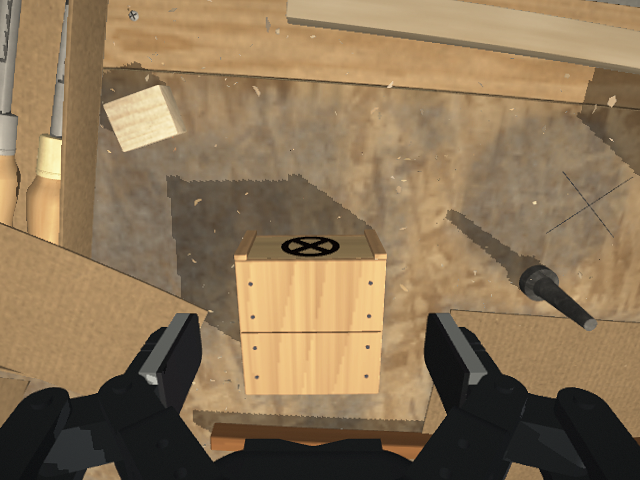

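The right crate now lies on its far side and shows the stamp at pixel (310,246). Next I'll tip the left crate.

```bash
python3 - <<'E'
from h import *
r=cam("wrist");pickle.dump(r,open("w2.pkl","wb"))
C=pl(r,[(236,260),(386,260),(246,394),(379,394)],65); print(C[:,:2])
d=C[1]-C[0];print(np.linalg.norm(d),np.degrees(np.arctan2(-d[0],d[1])))
print("flap",pl(r,[(207,318),(0,224)],10)[:,:2],"card",pl(r,[(452,310)],3))
tip((483.75,212.6),-6.7)
print(bot.get_obs()["time_s"])
r=cam("side");save("sd3",r["img"]); pickle.dump(r,open("sd3.pkl","wb"))
r=cam("wrist");save("w3",r["img"]);pickle.dump(r,open("w3.pkl","wb"))
E
```

```text
[[ 570.895 -292.575]
 [ 562.994 -175.167]
 [ 699.897 -283.303]
 [ 692.032 -164.461]]
117.67319925124207 3.8499286206101435
flap [[ 657.684 -330.781]
 [ 573.303 -524.156]] card [[636.603 -87.419   3.   ]]
end [-0.003  0.313 -0.234] [543.872 205.618 116.99 ]
11.15
```

View pics/sd3.png

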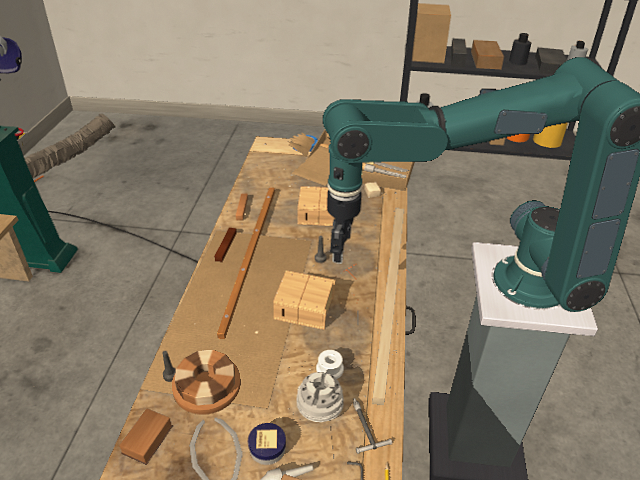

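View pics/w3.png

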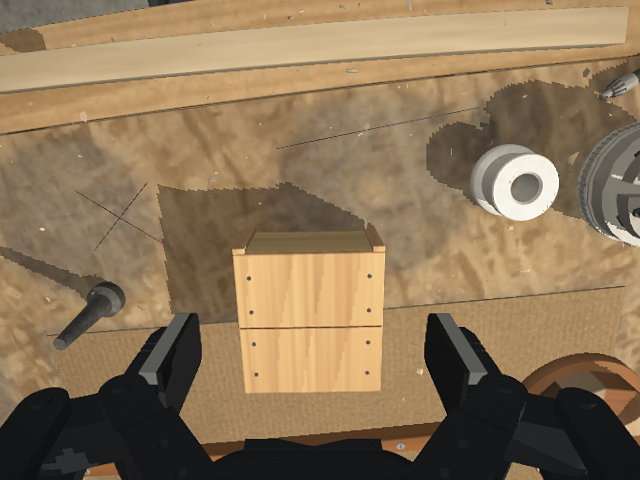

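```bash
python3 - <<'E'
from h import *
y=np.radians(3.9);a=np.array([np.cos(y),np.sin(y)]);q=down(np.pi+y)
m=np.array([567,-234.]); s=m-a*40
bot.goto((*s,190),q); bot.movel((*s,20),max_speed=180)
e=m-a*4
print(bot.movel((*e,20),max_speed=60), bot.get_obs()["wrist_force"],bot.get_obs()["ee_pos"])
r=cam("side");save("sd4",r["img"],(260,130,420,240),4.5)
r=cam("scene");save("s4",r["img"]);print(bot.get_obs()["time_s"])
E
```

```text
False [-0.265  0.736 -0.051] [ 563.437 -234.167   19.861]
14.8333
```

View pics/sd4.png

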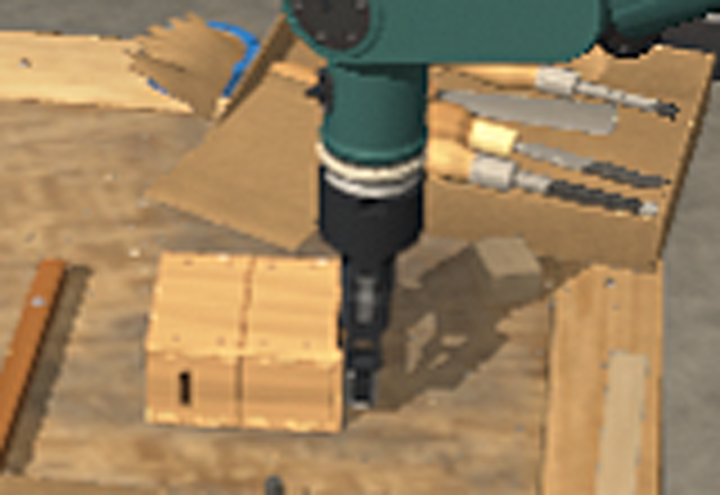

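View pics/s4.png

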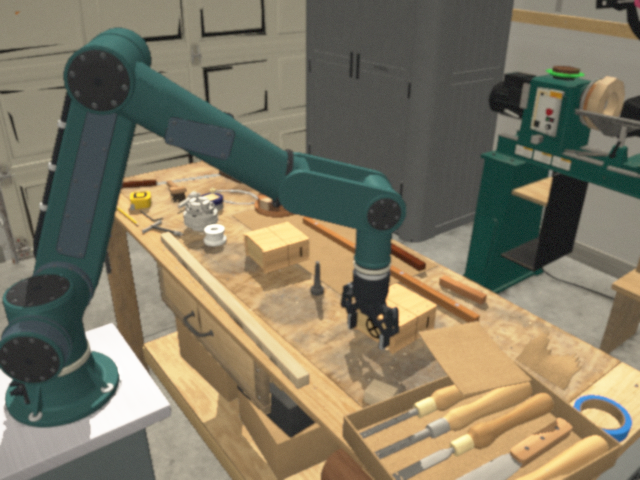

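```bash
python3 - <<'E'
from h import *
q=down(np.pi+np.radians(.25))
def st(t):
    o=bot.get_obs();print(t,o["wrist_force"],o["ft_torque"],o["ee_pos"],o["time_s"])
bot.movel((610,-233,20),rot=q,max_speed=50);st("a")
print(bot.movel((636,-233,20),max_speed=50,max_force=8));st("b")
print(bot.movel((670,-233,20),max_speed=25,max_force=9));st("c")
for n in("side","scene"):
    r=cam(n);pickle.dump(r,open(n+"5.pkl","wb"))
    save(n+"5",r["img"],(200,130,420,250) if n=="side" else (300,200,500,360),3.5)
E
```

```text
a [ 0.243 -0.56  -0.46 ] [ 0.005 -0.024 -0.004] [ 610.544 -233.167   20.347] 15.925
False
b [0.214 0.187 0.184] [-0.08   0.013  0.02 ] [ 636.791 -232.909   20.014] 16.5917
True
c [ 0.182 -0.057  0.419] [ 0.019 -0.004  0.014] [ 647.384 -232.823   19.018] 17.275
```

View pics/side5.png

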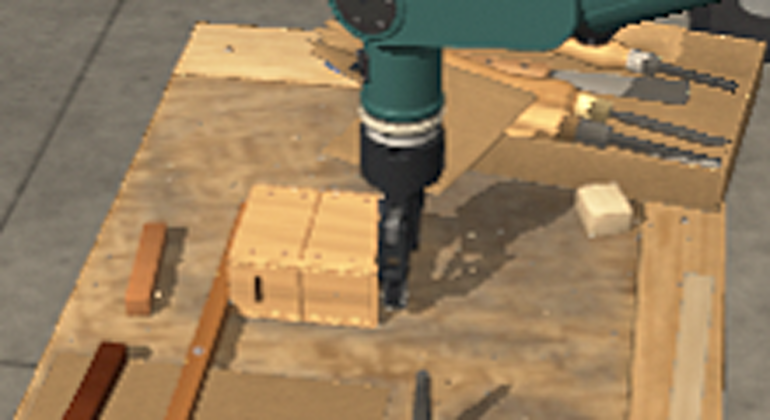

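View pics/scene5.png

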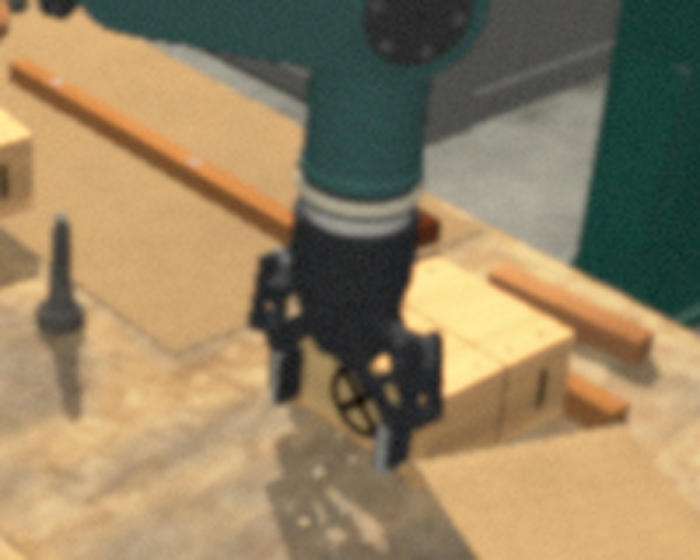

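```bash
python3 - <<'E'
from h import *
q=down(np.pi+np.radians(.25))
def st(t):
    o=bot.get_obs();print(t,o["wrist_force"],o["ft_torque"],o["ee_pos"],o["time_s"])
for i in range(2):
    print(bot.movel((665,-233,20),max_speed=12,max_force=12));st("p")
bot.wait(.3);st("w")
bot.movel((600,-233,20),max_speed=60)
bot.movel((520,-233,230),max_speed=250);st("r")
for n in("side","scene","wrist"):
    r=cam(n);pickle.dump(r,open(n+"6.pkl","wb"))
    save(n+"6",r["img"],{"side":(200,130,420,250),"scene":(300,200,500,360),"wrist":(0,0,640,480)}[n],1 if n=="wrist" else 3.5)
E
```

```text
True
p [0.036 0.19  0.135] [ 0.045 -0.025 -0.021] [ 646.827 -232.531   17.32 ] 18.05
True
p [-0.444  0.28   0.198] [-0.063 -0.006 -0.027] [ 646.378 -232.051   15.85 ] 18.675
w [-0.461  0.414  0.505] [-0.013  0.028  0.041] [ 645.61  -231.78    14.897] 18.975
r [-0.485  0.181  0.611] [-0.013  0.005  0.   ] [ 519.677 -232.612  228.124] 20.9417
```

View pics/side6.png

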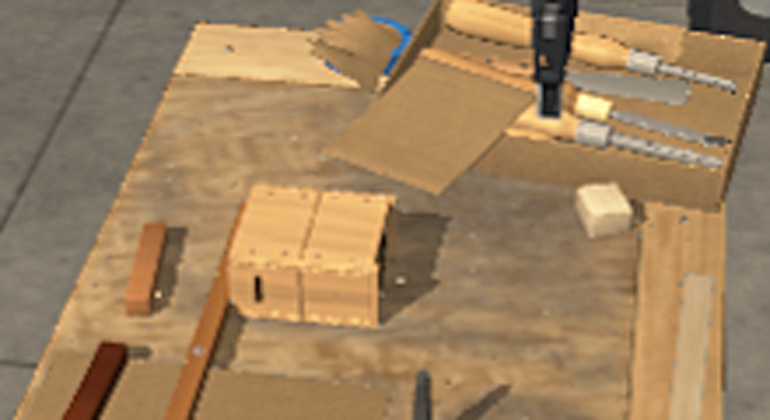

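View pics/scene6.png

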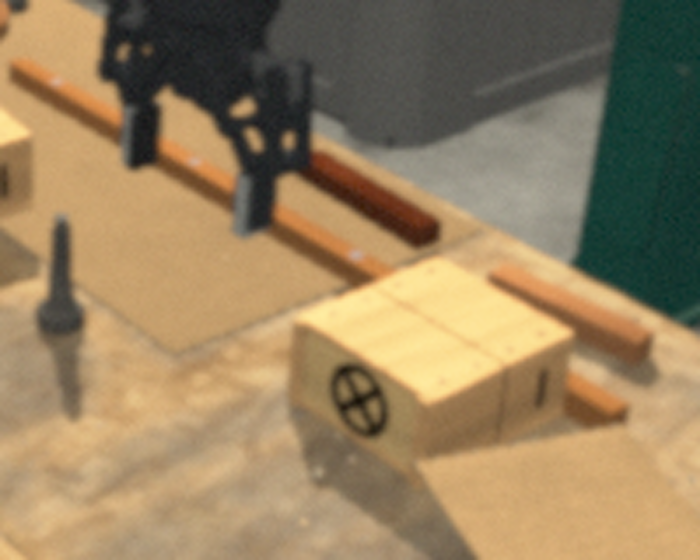

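View pics/wrist6.png

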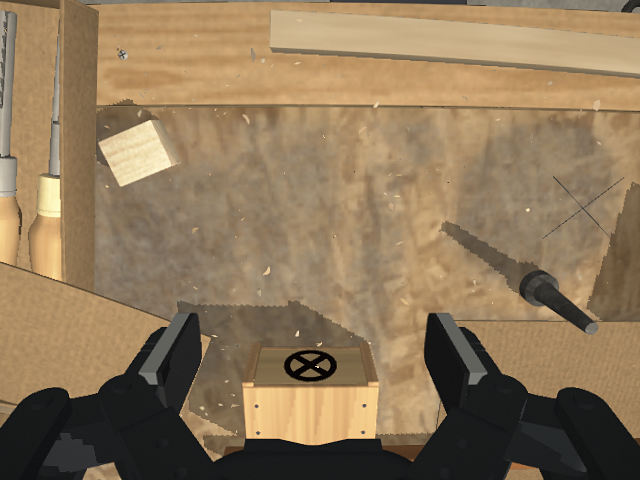

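```bash
python3 - <<'E'
from h import *
for p in [(650,-233,330),(620,-233,400),(660,-200,300)]: print(bot.solve_ik(p,down(0)))
bot.goto((650,-233,330),down(0)); print(bot.get_obs()["time_s"],bot.get_obs()["ee_pos"])
r=cam("wrist");pickle.dump(r,open("w7.pkl","wb"));save("w7",r["img"])
E
```

```text
[-0.426  0.422  0.801 -0.     1.918  1.145]
[-0.445  0.387  0.708 -0.     2.047  1.126]
[-0.376  0.411  0.876 -0.     1.855  1.194]
23.8167 [ 649.946 -233.013  329.909]
```

View pics/w7.png

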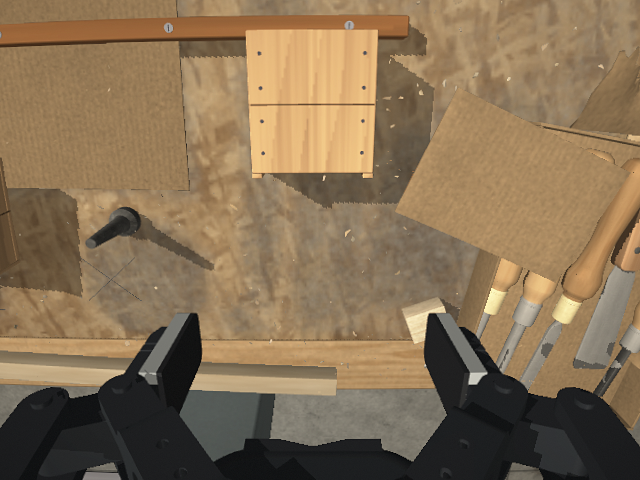

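```bash
python3 - <<'E'
from h import *
r=pickle.load(open("w7.pkl","rb"))
a=cv2.resize(r["img"][10:60,170:415],None,fx=3.25,fy=8,interpolation=cv2.INTER_CUBIC)
cv2.imwrite("pics/w7z.png",a[:,:,::-1])
g=cv2.cvtColor(r["img"],cv2.COLOR_RGB2HSV)
# subpixel crate far edge: red->crate brightness along columns
V=r["img"].astype(float)[:,:,2]
def edge(cols,lo,hi,sgn):
    out=[]
    for c in cols:
        d=sgn*np.diff(cv2.GaussianBlur(V,(1,5),0)[lo:hi,c]); k=int(d.argmax()); w=d[max(0,k-2):k+3].clip(0)
        out.append((c,lo+.5+(w*np.arange(max(0,k-2),max(0,k-2)+len(w))).sum()/w.sum()))
    return np.array(out)
e=edge(range(255,372,3),22,38,1); P=pl(r,e,65); f=np.polyfit(P[:,1],P[:,0],1); print("rim x,slope(deg)",np.polyval(f,-233),np.degrees(f[0]),np.std(P[:,0]-np.polyval(f,P[:,1])))
e=edge(list(range(382,405,2))+list(range(185,240,3)),32,50,-1 if 0 else 1)
scr=pl(r,[(168.5,27.5),(348.5,25.5)],22);print("screws",scr[:,:2],np.degrees((scr[1,0]-scr[0,0])/(scr[1,1]-scr[0,1])))
E
```

```text
rim x,slope(deg) 796.8079555155687 -0.3905376788381819 1.2065440698805248
screws [[ 806.296  -89.408]
 [ 806.924 -268.718]] -0.20060496273935846
```

View pics/w7z.png

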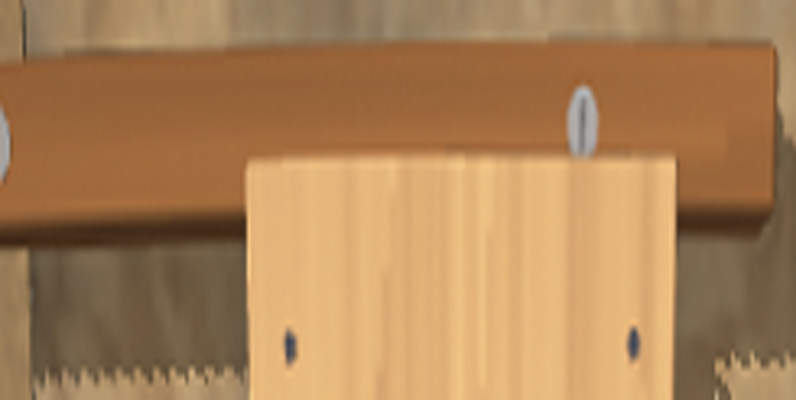

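```bash
python3 - <<'E'
from h import *
bot.goto((400,0,420),down(np.pi)); 
r=cam("side");save("sd8",r["img"]);o=pickle.load(open("sd1.pkl","rb"))
for n,(x,y,X,Y) in {"spur":(312,233,330,264),"adapter":(314,348,346,372),"block":(362,180,384,198)}.items():
    print(n,np.abs(r["img"][y:Y,x:X].astype(int)-o["img"][y:Y,x:X]).mean())
print("plain mouth top",pl(r,[(276,303),(287,273)],65)[:,:2])
print(bot.get_obs()["time_s"])
E
```

```text
spur 1.0794504181600957
adapter 1.0225694444444444
block 43.11363636363637
plain mouth top [[677.813 251.987]
 [670.1   138.642]]
26.3417
```

View pics/sd8.png

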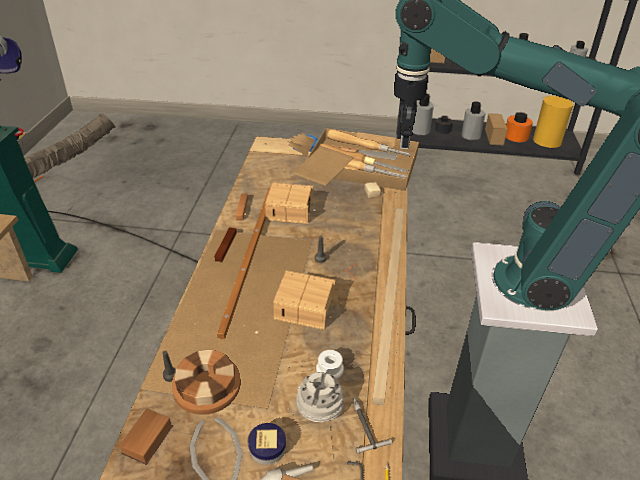

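```bash
python3 - <<'E'
from h import *
r=pickle.load(open("wrist6.pkl","rb")); print(pl(r,[(99,145),(154,121),(172,160),(120,186)],26)[:,:2])
r=pickle.load(open("w2.pkl","rb")); print(pl(r,[(104,108),(160,85),(182,128),(124,151)],26)[:,:2])
bot.hand_in()
E
```

```text
[[ 463.21  -406.57 ]
 [ 444.548 -358.777]
 [ 475.735 -346.959]
 [ 497.254 -393.337]]
[[ 463.762 -406.51 ]
 [ 443.958 -360.448]
 [ 475.815 -343.973]
 [ 497.026 -392.65 ]]
the job is handed in; nothing more can be done
```

I tipped both crates over away from the robot with the fingertips. The stamp was on the right-hand crate, so I pushed that one, lying as it was, square up to the fence. I handed the job in at about 26 s with the arm clear of everything.

**Stamped crate:** From above, its rim measures x ≈ 796.8 mm and the fence front about 796.5 mm. Rim and fence are parallel within about 0.2°, and three gentle presses (9–12 N limit) stopped at about the same spot. The rim measurement scatters by about 1.2 mm and the calibration is good to about 2 mm, so I can't rule out a gap of about a millimetre from the pictures alone.

**Fence estimates:** My earlier position for the fence front differed by a few millimetres between cameras (about 790–798 mm). I relied on the contact force rather than on any one of them.

**Plain crate:** It lies with its bare underside towards the robot and its mouth at x ≈ 674 mm, about 120 mm short of the fence.

**Loose things:** The spur drive and adapter look unchanged in the before-and-after side pictures. The offcut block failed that picture comparison, most likely because the upright crate had been shading or hiding it. Its corner positions from the wrist camera, taken after the tipping and again after the push, agree within about 3 mm. One corner measured at the start also agrees.

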